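Put a key-blank order on the parcel scale

TASK

Weigh this order of key blanks: tip the big upright carton over the front edge of the low parcel scale so that it comes to lie flat on the platform, then set the medium carton on top of it and the small one on top of that, making one square column: each upright as it is now, centred on the one below, with its long sides along the long side of the big carton. Set the two smaller cartons down, do not drop them, and leave the other things on the bench where they are.

Things in the scene. Friction and masses are not known exactly. Their poses are not given: they have to be found in the camera images.
- scale: low parcel scale, fixed: flat square steel platform 170 x 170 mm, 10 mm high, solid to the bench, so its front edge is a low stop; display console (50 mm deep in x, 120 wide, 40 high) along its rear edge. Origin: centre of the platform's underside, on the bench. x points from the front edge (x = -85 mm) to the console (x = +85 mm), z up
- carton_big: big closed carton, 0.4-0.75 kg, too thick to grip, on end 3-12 mm before the scale's front edge. x 80, y 110, z 160 mm. Origin: centre of its first foot face; z up, x to the scale at first. Pushed to +x 120 mm or more up (best along an arc about the edge, rising with it; a level push rubs down its face), it falls over by itself beyond 28 deg; then z lies along the scale's x, top face 80 mm over the platform
- carton_big_mid (a point): centre of the volume of the big carton (80 mm along its z from its origin), same axes; once tipped, the carton's foot stands about 10 mm out over the scale's front edge
- carton_medium: medium closed cardboard carton lying flat on the bench, 84 (x, long side) x 52 (y) x 40 mm (z, height), about 0.16 kg. Origin: centre of its underside, z up. To the left of the smaller cartons, nearer the robot, an upright grey plate stands 0.25 m high (x 0.38 to 0.43, y over 0.11 m); behind them is a tool caddy with tall tools (x over 0.56, y over -0.04 m)
- carton_small: small closed cardboard carton lying flat on the bench, 60 (x, long side) x 40 (y) x 34 mm (z, height), about 0.09 kg. Origin: centre of its underside, z up
- car_fob: bystander: black car remote, 35 x 63 x 15 mm, near the front edge of the bench, before the smaller cartons. Origin: centre of its underside
- lock_cylinder: bystander: steel lock cylinder, 41 x 65 x 17 mm, between the scale and the tool caddy on its left. Origin: centre of its underside
- padlock: bystander: brass padlock lying on its side, 66 x 42 x 15 mm, behind the lock cylinder, left of the scale. Origin: centre of its underside

How it is judged:
By the outcome, as a careful person would: the job done as asked, in the order asked, and still so for the second after the job is handed in, with the robot touching nothing.
It also fails if it takes over 72 s, if anything falls off the work surface, if the arm or the gripper's body presses on something with over 40 N, if the wrist force passes 120 N, or if a joint passes its speed limit or range.

ROBOT

A 6-joint arm with a two-finger parallel gripper is mounted at the origin on a cart in front of the work surface, level with it; the furniture and walls round the work are solid. World frame = base frame: x ahead of the robot, y to its left, z up, the work surface at z = 0. Lengths are in m, angles in degrees, forces in N, time in s.
With the tool pointing down it reaches from about 0.375 to 0.9 m from the base axis. Payload 3.1 kg.
Tool frame: the origin (TCP) lies on the centre line of the jaws, within the pads' length; the fingertips stand 14 mm ahead of it and the grasp point (between the pads) lies 5 mm behind it (bot.tips_ahead is the distance from the TCP to the fingertips, in m); z points along the fingers, y is the line along which they close (so a half turn about z gives the same grasp; the last joint's range is limited). The gripper opens to 87 mm and grips with 3 to 60 N. Pads are 19 mm wide; open, the fingers measure 117 mm over their backs; the gripper's body (75 mm by 190 mm) begins 51 mm behind the grasp point.
Start: joints at [62.195, 30.224, 82.088, -0, 67.689, -10.227], TCP at [0.189, 0.596, 0.237] pointing down, gripper open.
Joint ranges: [-176.69, 176.69], [-43.24, 126.21], [12.49, 139.97], [-82, 262], [0, 151.66], [-163.58, 163.58]. Speed limits (degrees/s): [159.86, 159.86, 180, 180, 180, 180].

INTERFACE

Orientations are given as a 3x3 rotation matrix whose columns are the frame's x, y, z axes.
In Python, from rig import bot gives the robot as it stands.
- The arm moves only by the tool play_rows, never from a script. Its argument "moves" is a list that holds one entry, the list of rows, each a list of 6 numbers: the shift along the tool's x, y, z in mm, then the turn, a rotation vector about the tool's x, y, z in rad. A call has 1 to 5 rows; each row shifts and turns the commanded pose from where the row before left it, along the tool's axes as they then stand; what a row does not reach is not made up. A row lasts 1/10 s, in which the tool goes at most 50 mm and 8.59 degrees, less where a joint would pass 70% of its speed; a pose out of reach is approached as far as the arm can. A call with a gripper value outside its range is refused whole. "fingers" is the opening, from -1 (shut) to 1 (fully open), set as the call begins (left out, the last holds). The fingers move at their own pace and stop on an object; the grip force is fixed at half the most. Time passes only in rows, so rows that do not move let the fingers close. It gives the time, the measured TCP pose, the force, the opening and the grip force at its end, in the units of the state.
- bot.read_state(): the state, without advancing time (a new reading comes with each control period).
- bot.capture(name): name is "side" or "top"; returns a dict with "image" (480x640x3 uint8, blue, green, red), "fx", "fy", "cx", "cy" (pixels), "R" (3x3) and "t" (3): a world point X has camera coordinates R X + t. Camera axes: x right, y down, z forward; pixel columns grow to the right and rows downward; lengths in m; the calibration is good to about 2 mm. A picture is of the moment at which its call begins. There is no depth.
- bot.hand_in(): hands the job in; it is judged then, once.
Trained networks look in a picture, given as the dict that the camera call returned (one of the last four; its "shot" number tells which), for a name from the list of things; names that differ only in an ending like _2 or _b are one class to them, and where a whole thing is asked for, a point or a joint stands for the part that bears it (a point fixed in the world has none). Each returns a list of dicts, best first, with "confidence" (0 to 1); they miss things now and then, are a little off and sometimes report something else, mostly with a low value. They report only what shows in the picture. A call takes as long as a camera call.
- bot.search_frame(picture, query): "centre" ([column, row] in pixels, amid what is visible of it).
- bot.silhouettes(picture, query): "pixels" (480x640 bool, what is visible of it) and "centre" ([column, row] in pixels, amid what is visible of it).
- bot.pinpoint(picture, query): "centre" ([column, row] in pixels: a listed point, or the origin of a listed thing).
The state is a dict: "time_s": time; "joint_positions": joint angles; "qvel": joint speeds; "tau": joint torques, N m; "position": TCP position; "tcp_rot": TCP orientation; "force": force on the tool from outside, world axes, zero at the start; "moment": the same for the moment, N m; "opening": opening from 0.0 (shut) to 1.0 (fully open); "grasp_force": force on a finger pad.
Only numpy, scipy, OpenCV 4.12 (cv2) and the standard library are available. Lean on these libraries where they do the work, as an engineer would, in place of code of your own. Each camera call takes 0.05 s, during which the arm holds its last target. There are 200 camera calls.

## Working session

There is one attempt and no reset: what is moved stays moved. The work goes in short steps, Python scripts to look and compute and a tool call to move; the robot and the scene stay as the last step left them, time stands still between calls to the robot, and variables do not carry over. Pictures are saved under pics/ and viewed, at most 13 in all, crops included, and the job is handed in when it is done.

Besides the shell and the picture viewer there is one more tool, called after "Emit:" as name(argument=value, ...), one argument or row to a line, values as JSON. play_rows: Moves the arm, as the interface text tells. Its arguments: {"type":"object","properties":{"moves":{"type":"array","items":{"type":"array","items":{"type":"array","items":{"type":"number"}}}},"fingers":{"type":"number"}},"required":["moves"]}

```bash
mkdir -p pics; ls; cat > h.py <<'E'
import numpy as np, cv2
from rig import bot
def ray(p,c):
    d=np.array([(c[0]-p['cx'])/p['fx'],(c[1]-p['cy'])/p['fy'],1.]);R=np.array(p['R']);return -R.T@np.array(p['t']),R.T@d
def atz(p,c,z=0):
    o,d=ray(p,c);return o+d*(z-o[2])/d[2]
def proj(p,X):
    q=np.array(p['R'])@np.array(X,float)+p['t'];return np.array([q[0]/q[2]*p['fx']+p['cx'],q[1]/q[2]*p['fy']+p['cy']])
def tri(l):
    A=np.zeros((3,3));b=np.zeros(3)
    for p,c in l:
        o,d=ray(p,c);d/=np.linalg.norm(d);M=np.eye(3)-np.outer(d,d);A+=M;b+=M@o
    return np.linalg.solve(A,b)
E
python3 - <<'E'
from h import *
P={n:bot.capture(n) for n in('side','top')}
for n,p in P.items():
    cv2.imwrite(f'pics/{n}0.png',p['image']); print(n,'cam',ray(p,(320,240))[0].round(3))
for q in ['scale','carton_big','carton_big_mid','carton_medium','carton_small','car_fob','lock_cylinder','padlock']:
    for n,p in P.items():
        r=bot.pinpoint(p,q)
        if r: print(q,n,np.round(r[0]['centre'],1),round(r[0]['confidence'],2),atz(p,r[0]['centre']).round(4))
s=bot.read_state();print(s['position'],np.round(s['tcp_rot'],3),s['opening'],s['time_s'])
E
```

```text
pics
side cam [ 0.154 -0.388  0.85 ]
top cam [ 0.469 -0.119  0.98 ]
scale top [422.5 218.6] 0.93 [ 0.5783 -0.2832  0.    ]
carton_big side [369.3 366.5] 0.87 [ 0.449  -0.2809  0.    ]
carton_big_mid top [211.7 264.8] 0.41 [0.4908 0.0843 0.    ]
carton_medium side [214.3 225.1] 0.56 [0.4958 0.0897 0.    ]
carton_medium top [212.6 263.1] 0.86 [0.4938 0.0828 0.    ]
carton_small side [261.9 285.4] 0.68 [ 0.4551 -0.057   0.    ]
carton_small top [289.  283.7] 0.6 [ 0.4604 -0.0521  0.    ]
car_fob side [188.1 283.5] 0.94 [0.3817 0.0439 0.    ]
lock_cylinder side [332.9 231.2] 0.95 [ 0.6164 -0.0871  0.    ]
lock_cylinder top [306.  190.3] 0.91 [ 0.6251 -0.0785  0.    ]
padlock side [361.1 203.2] 0.58 [ 0.6983 -0.0917  0.    ]
padlock top [311.7 145. ] 0.94 [ 0.7063 -0.087   0.    ]
[0.18871514 0.59579826 0.2365547 ] [[-0.953  0.302 -0.   ]
 [ 0.302  0.953 -0.   ]
 [ 0.    -0.    -1.   ]] 0.9967669488360347 0.9
```

View pics/side0.png

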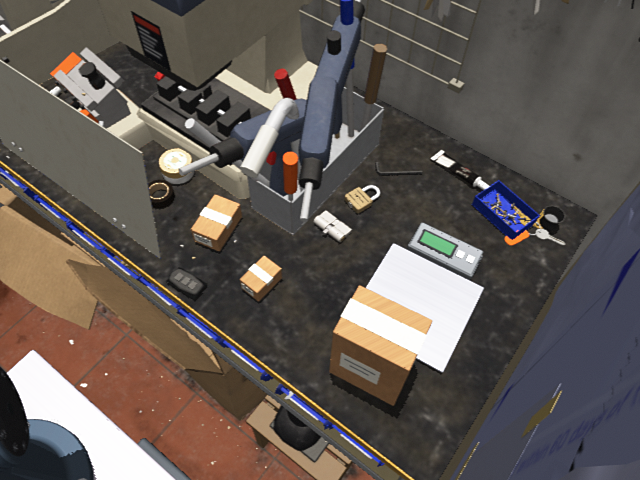

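View pics/top0.png

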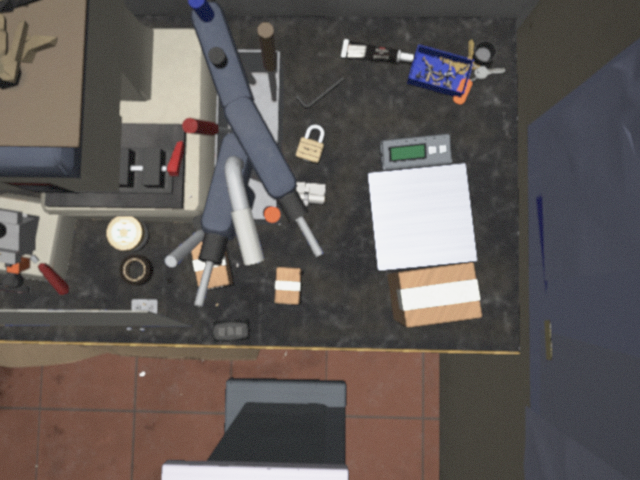

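```bash
cat >> h.py <<'E'
from scipy.optimize import minimize
def hull(p,boxes,pose,z0=0):
    x,y,a=pose;c,s=np.cos(a),np.sin(a);m=np.zeros((480,640),np.uint8)
    for (x0,x1,y0,y1,za,zb) in boxes:
        pts=np.array([proj(p,[x+c*u-s*v,y+s*u+c*v,z0+w]) for u in(x0,x1) for v in(y0,y1) for w in(za,zb)],np.float32)
        h=cv2.convexHull(pts);cv2.fillConvexPoly(m,np.round(h*16).astype(np.int32),1,cv2.LINE_AA,4)
    return m>0
BX={'carton_big':[(-.04,.04,-.055,.055,0,.16)],'lying':[(-.08,.08,-.055,.055,0,.08)],'carton_medium':[(-.042,.042,-.026,.026,0,.04)],'carton_small':[(-.03,.03,-.02,.02,0,.034)],
'scale':[(-.085,.085,-.085,.085,0,.01),(.085,.135,-.06,.06,0,.04)]}
def fit(name,views,pose0,z0=0,box=None,occ=None):
    b=BX[box or name];ms=[]
    for p in views:
        r=bot.silhouettes(p,name)
        if r: ms.append((p,r[0]['pixels'],r[0]['confidence']))
    def cost(v):
        t=0
        for p,m,_ in ms:
            h=hull(p,b,v*[1,1,4],z0)
            if occ: 
                o=occ(p);h=h&~o;m=m&~o
            t+=1-(h&m).sum()/max(1,(h|m).sum())
        return t/len(ms)
    v=np.array(pose0)/[1,1,4.];best=None
    for st in(.012,.005,.002):
        r=minimize(cost,v,method='Nelder-Mead',options=dict(initial_simplex=np.vstack([v,v+np.diag([st,st,st*2])]),xatol=5e-5,fatol=1e-4));v=r.x
    return v*[1,1,4],1-r.fun,[c for *_,c in ms]
E
python3 - <<'E'
from h import *
S=bot.capture('side');T=bot.capture('top');d=np.radians
f=lambda n,*a,**k:print(n,[ (r[0].round(4),np.degrees(r[0][2]).round(1),round(r[1],3),r[2]) for r in [fit(n,*a,**k)]]) 
r=fit('carton_big',[S,T],(.45,-.28,d(5)));print('big',r,np.degrees(r[0][2]))
f('carton_big',[S],(.45,-.28,d(5)));f('carton_big',[T],(.45,-.28,d(5)))
o=lambda p:hull(p,BX['carton_big'],r[0])
for V in([S,T],[S],[T]): f('scale',V,(.578,-.283,d(5)),occ=o)
f('carton_medium',[S],(.495,.087,d(10)))
for V in([S,T],[S],[T]): f('carton_small',V,(.458,-.055,d(5)))
E
```

```text
big (array([ 0.45114504, -0.28275534,  0.16116144]), np.float64(0.9511851566896283), [0.73, 0.84]) 9.233870115845313
carton_big [(array([ 0.4514, -0.283 ,  0.1624]), np.float64(9.3), np.float64(0.959), [0.73])]
carton_big [(array([ 0.4505, -0.2814,  0.1428]), np.float64(8.2), np.float64(0.949), [0.84])]
scale [(array([ 0.5799, -0.2804,  0.1134]), np.float64(6.5), np.float64(0.957), [0.77, 0.92])]
scale [(array([ 0.5756, -0.2814,  0.1139]), np.float64(6.5), np.float64(0.949), [0.77])]
scale [(array([ 0.5801, -0.2808,  0.1178]), np.float64(6.8), np.float64(0.969), [0.92])]
carton_medium [(array([0.4953, 0.0803, 0.2365]), np.float64(13.5), np.float64(0.946), [0.62])]
carton_small [(array([ 0.4578, -0.0518,  0.0145]), np.float64(0.8), np.float64(0.922), [0.74, 0.61])]
carton_small [(array([ 0.4586, -0.0523, -0.0211]), np.float64(-1.2), np.float64(0.911), [0.74])]
carton_small [(array([ 0.4578, -0.0519,  0.0106]), np.float64(0.6), np.float64(0.941), [0.61])]
```

```bash
cat >> h.py <<'E'
def go(target,yaw,step=None,cur=None):
    "rows from cur (x,y,z,yaw) to target; tool down"
    s=bot.read_state();p=np.array(s['position']);R=np.array(s['tcp_rot'])
    y0=np.degrees(np.arctan2(R[1,0],R[0,0]))
    if cur is not None: p=np.array(cur[:3]);y0=cur[3]
    dy=(yaw-y0+180)%360-180;d=(np.array(target)-p)*1000
    n=step or int(np.ceil(max(np.linalg.norm(d)/48,abs(dy)/8.5)))
    rows=[]
    for k in range(n):
        a=np.radians(y0+dy*k/n);c,s_=np.cos(a),np.sin(a)
        w=d/n;rows.append([round(c*w[0]+s_*w[1]),round(s_*w[0]-c*w[1]),round(-w[2]),0,0,round(-np.radians(dy/n),3)])
    for i in range(0,n,5):print([rows[i:i+5]])
E
python3 - <<'E'
from h import *
S=bot.capture('side');T=bot.capture('top')
for n,a,b in(('A',(305,215),(320,252)),('B',(185,170),(200,303)),('C',(255,170),(253,260)),('B2',(185,170),(170,262)),('plate',(145,152),(180,322)),('blacktop',(335,45),(200,10)),('A-grip',(312,170),(290,195)),('orangetop',(290,158),(272,214))):
    X=tri([(S,a),(T,b)]);print(n,X.round(3),np.round(proj(S,X)-a,0),np.round(proj(T,X)-b,0))
print(bot.read_state()['joint_positions'])
print('up+turn');go((.189,.596,.335),186.9)
print('sweep');go((.27,.36,.335),187,cur=(.189,.596,.335,187));go((.375,.0,.335),187,cur=(.27,.36,.335,187));go((.372,-.293,.335),187,cur=(.375,0,.335,187))
E
```

```text
A [ 0.508 -0.108  0.195] [-0.  0.] [ 0. -0.]
B [0.437 0.045 0.248] [-2. -0.] [ 1. -1.]
C [ 0.496 -0.024  0.243] [-4. -0.] [ 3. -3.]
B2 [0.49 0.12 0.14] [1. 0.] [-1.  1.]
plate [0.409 0.064 0.296] [5. 0.] [-4.  4.]
blacktop [0.865 0.088 0.164] [ 5. -1.] [-5.  4.]
A-grip [ 0.588 -0.062  0.182] [ 1. -0.] [-1.  1.]
orangetop [ 0.557 -0.043  0.225] [-1.  0.] [ 0. -0.]
[ 6.21961489e+01  3.02239311e+01  8.20877263e+01 -7.51293120e-04
  6.76911554e+01 -1.02237138e+01]
up+turn
[[[0, 0, -33, 0, 0, np.float64(-0.142)], [0, 0, -33, 0, 0, np.float64(-0.142)], [0, 0, -33, 0, 0, np.float64(-0.142)]]]
sweep
[[[-9, -41, 0, 0, 0, np.float64(-0.0)], [-9, -41, 0, 0, 0, np.float64(-0.0)], [-9, -41, 0, 0, 0, np.float64(-0.0)], [-9, -41, 0, 0, 0, np.float64(-0.0)], [-9, -41, 0, 0, 0, np.float64(-0.0)]]]
[[[-9, -41, 0, 0, 0, np.float64(-0.0)]]]
[[[-8, -46, 0, 0, 0, np.float64(-0.0)], [-8, -46, 0, 0, 0, np.float64(-0.0)], [-8, -46, 0, 0, 0, np.float64(-0.0)], [-8, -46, 0, 0, 0, np.float64(-0.0)], [-8, -46, 0, 0, 0, np.float64(-0.0)]]]
[[[-8, -46, 0, 0, 0, np.float64(-0.0)], [-8, -46, 0, 0, 0, np.float64(-0.0)], [-8, -46, 0, 0, 0, np.float64(-0.0)]]]
[[[6, -41, 0, 0, 0, np.float64(-0.0)], [6, -41, 0, 0, 0, np.float64(-0.0)], [6, -41, 0, 0, 0, np.float64(-0.0)], [6, -41, 0, 0, 0, np.float64(-0.0)], [6, -41, 0, 0, 0, np.float64(-0.0)]]]
[[[6, -41, 0, 0, 0, np.float64(-0.0)], [6, -41, 0, 0, 0, np.float64(-0.0)]]]
```

```bash
python3 - <<'E'
from h import *
a=cv2.imread('pics/side0.png')[0:300,130:400];b=cv2.imread('pics/top0.png')[0:320,90:350]
a=cv2.resize(a,(390,433),interpolation=cv2.INTER_CUBIC);b=cv2.resize(b,(352,433),interpolation=cv2.INTER_CUBIC)
cv2.imwrite('pics/z.png',np.hstack([a,b]))
E
```

```text
(no output)
```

View pics/z.png

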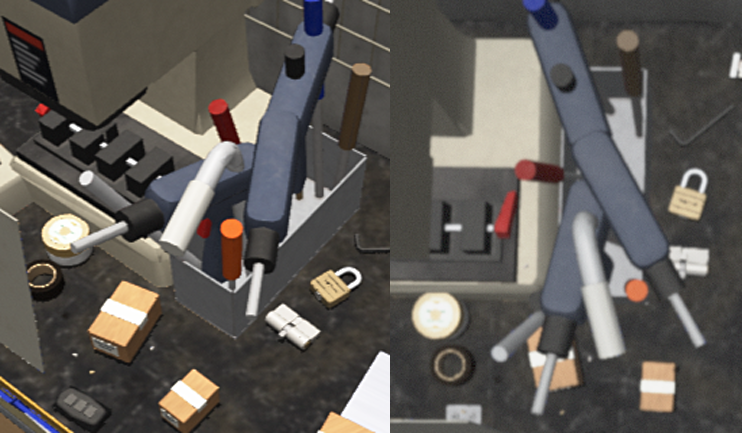

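```bash
python3 - <<'E'
from h import *
S=bot.capture('side');T=bot.capture('top')
for n,a,b in(('Bbit',(182,171),(200,303)),('Bchuck',(227,149),(215.5,247)),('Brear',(303,111),(234,140)),('Cend',(255,167),(251,258)),('Cbend',(289,104),(232.5,162)),('D',(189,123),(171,261)),('Abit',(305,216),(320,252)),('Achuck',(310,170),(291.6,203)),('Amid',(327,83),(239,107)),('Aknob',(333.6,41.5),(219,57)),('blue',(347,8),(201,6))):
    X=tri([(S,a),(T,b)]);print(n,X.round(3),np.round(proj(S,X)-a,0),np.round(proj(T,X)-b,0))
for X in([0,0,0],[0,0,.3],[.189,.596,.24],[.189,.596,.4]):print(X,proj(S,X).round(),proj(T,X).round())
E
```

```text
Bbit [0.435 0.047 0.245] [-0. -0.] [ 0. -0.]
Bchuck [0.509 0.032 0.235] [1. 0.] [-0.  0.]
Brear [0.665 0.018 0.195] [-0.  0.] [ 0. -0.]
Cend [ 0.499 -0.022  0.245] [-4. -0.] [ 3. -3.]
Cbend [0.622 0.01  0.249] [-0.  0.] [ 0. -0.]
D [0.489 0.079 0.274] [-0. -0.] [ 0. -0.]
Abit [ 0.508 -0.108  0.192] [-0.  0.] [ 0. -0.]
Achuck [ 0.575 -0.066  0.198] [ 0. -0.] [-0.  0.]
Amid [0.703 0.003 0.235] [-2.  0.] [ 2. -1.]
Aknob [0.758 0.028 0.267] [-0.  0.] [ 0. -0.]
blue [0.82  0.05  0.282] [-1.  0.] [ 1. -1.]
[0, 0, 0] [ 15. 497.] [252. 557.]
[0, 0, 0.3] [-127.  450.] [217. 686.]
[0.189, 0.596, 0.24] [-199.   98.] [-222.  483.]
[0.189, 0.596, 0.4] [-296.    4.] [-374.  540.]
```

Emit:
play_rows(
  moves=[
    [[0, 0, -33, 0, 0, -0.142], [0, 0, -33, 0, 0, -0.142], [0, 0, -33, 0, 0, -0.142], [-9, -41, 0, 0, 0, 0], [-9, -41, 0, 0, 0, 0]],
  ],
  fingers=0.4,
)

```text
time_s: 2.35
position: [0.2167, 0.5168, 0.3369]
tcp_rot: [[-0.993, -0.121, 0.002], [-0.121, 0.993, 0.003], [-0.003, 0.003, -1.0]]
force: [0.7, -0.7, -0.6]
opening: 0.717
grasp_force: 0.0
```

Emit:
play_rows(
  moves=[
    [[-9, -41, 0, 0, 0, 0], [-9, -41, 0, 0, 0, 0], [-9, -41, 0, 0, 0, 0], [-9, -41, 0, 0, 0, 0], [-8, -46, 0, 0, 0, 0]],
  ],
)

```text
time_s: 2.85
position: [0.2854, 0.312, 0.3358]
tcp_rot: [[-0.993, -0.12, 0.001], [-0.12, 0.993, 0.001], [-0.001, 0.001, -1.0]]
force: [1.0, -0.6, 1.3]
opening: 0.704
grasp_force: 0.0
```

Emit:
play_rows(
  moves=[
    [[-8, -46, 0, 0, 0, 0], [-8, -46, 0, 0, 0, 0], [-8, -46, 0, 0, 0, 0], [-8, -46, 0, 0, 0, 0], [-8, -46, 0, 0, 0, 0]],
  ],
)

```text
time_s: 3.35
position: [0.3522, 0.0879, 0.336]
tcp_rot: [[-0.993, -0.119, 0.002], [-0.119, 0.993, 0.0], [-0.002, -0.0, -1.0]]
force: [1.1, -0.2, -0.6]
opening: 0.7
grasp_force: 0.0
```

Emit:
play_rows(
  moves=[
    [[-8, -46, 0, 0, 0, 0], [-8, -46, 0, 0, 0, 0], [6, -41, 0, 0, 0, 0], [6, -41, 0, 0, 0, 0], [6, -41, 0, 0, 0, 0]],
  ],
)

```text
time_s: 3.85
position: [0.3754, -0.1259, 0.3358]
tcp_rot: [[-0.993, -0.118, 0.001], [-0.118, 0.993, -0.0], [-0.001, -0.0, -1.0]]
force: [-0.5, -0.3, -0.4]
opening: 0.704
grasp_force: 0.0
```

```bash
python3 - <<'E'
from h import *
go((.372,-.292,.139),187,step=6,cur=(.3754,-.1259,.3358,187))
E
```

```text
[[[4, -27, 33, 0, 0, np.float64(-0.0)], [4, -27, 33, 0, 0, np.float64(-0.0)], [4, -27, 33, 0, 0, np.float64(-0.0)], [4, -27, 33, 0, 0, np.float64(-0.0)], [4, -27, 33, 0, 0, np.float64(-0.0)]]]
[[[4, -27, 33, 0, 0, np.float64(-0.0)]]]
```

Emit:
play_rows(
  moves=[
    [[4, -27, 33, 0, 0, 0], [4, -27, 33, 0, 0, 0], [4, -27, 33, 0, 0, 0], [4, -27, 33, 0, 0, 0], [4, -27, 33, 0, 0, 0]],
  ],
)

```text
time_s: 4.35
position: [0.3719, -0.2619, 0.1696]
tcp_rot: [[-0.993, -0.119, 0.001], [-0.119, 0.993, -0.001], [-0.001, -0.001, -1.0]]
force: [0.3, -0.5, -0.1]
opening: 0.701
grasp_force: 0.0
```

Emit:
play_rows(
  moves=[
    [[4, -27, 33, 0, 0, 0], [-8, 0, 0, 0, 0, 0], [-6, 0, 0, 0, 0, 0], [-5, 0, 0, 0, 0, 0], [-5, 0, 0, 0, 0, 0]],
  ],
)

```text
time_s: 4.85
position: [0.3959, -0.2843, 0.139]
tcp_rot: [[-0.993, -0.12, 0.002], [-0.12, 0.993, -0.002], [-0.001, -0.002, -1.0]]
force: [0.1, 0.6, 0.6]
opening: 0.697
grasp_force: 0.0
```

Emit:
play_rows(
  moves=[
    [[-5, 0, 0, 0, 0, 0], [-5, 0, 0, 0, 0, 0], [-5, 0, -1, 0, 0, 0]],
  ],
)

```text
time_s: 5.15
position: [0.4095, -0.2823, 0.139]
tcp_rot: [[-0.993, -0.12, -0.002], [-0.12, 0.993, 0.0], [0.001, 0.001, -1.0]]
force: [-2.5, 0.1, 1.9]
opening: 0.7
grasp_force: 1.7
```

```bash
python3 - <<'E'
from h import *
S=bot.capture('side');T=bot.capture('top')
cv2.imwrite('pics/p1.png',np.hstack([S['image'][200:460,260:560],T['image'][180:440,330:560]]))
E
```

```text
(no output)
```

View pics/p1.png

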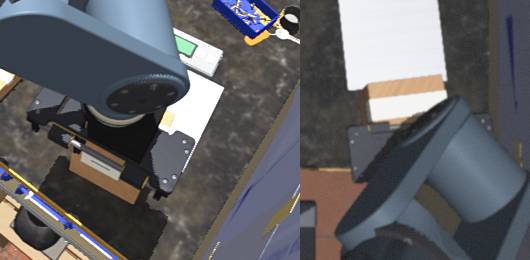

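Emit:
play_rows(
  moves=[
    [[-6, 0, -2, 0, 0, 0], [-6, 0, -3, 0, 0, 0], [-6, 0, -3, 0, 0, 0], [-6, 0, -3, 0, 0, 0], [-6, 0, -3, 0, 0, 0]],
  ],
)

```text
time_s: 5.75
position: [0.4408, -0.2799, 0.1529]
tcp_rot: [[-0.993, -0.119, 0.001], [-0.119, 0.993, -0.001], [-0.001, -0.001, -1.0]]
force: [-1.2, -0.2, -0.3]
opening: 0.698
grasp_force: 0.3
```

Emit:
play_rows(
  moves=[
    [[-6, 0, -2, 0, 0, 0], [-6, 0, -2, 0, 0, 0], [-6, 0, -2, 0, 0, 0], [-6, 0, -2, 0, 0, 0], [-6, 0, -1, 0, 0, 0]],
  ],
)

```text
time_s: 6.25
position: [0.4701, -0.276, 0.1618]
tcp_rot: [[-0.993, -0.119, 0.001], [-0.119, 0.993, -0.0], [-0.0, -0.0, -1.0]]
force: [-0.0, 0.4, -0.2]
opening: 0.697
grasp_force: 0.0
```

Emit:
play_rows(
  moves=[
    [[-6, 0, -1, 0, 0, 0], [-6, 0, -1, 0, 0, 0], [-6, 0, -1, 0, 0, 0], [0, 0, 0, 0, 0, 0]],
  ],
)

```text
time_s: 6.65
position: [0.4882, -0.274, 0.1647]
tcp_rot: [[-0.993, -0.12, 0.001], [-0.12, 0.993, -0.001], [-0.001, -0.001, -1.0]]
force: [-0.1, -0.1, -0.3]
opening: 0.7
grasp_force: 0.0
```

Emit:
play_rows(
  moves=[
    [[0, 0, -45, 0, 0, 0], [0, 0, -45, 0, 0, 0], [0, 0, -45, 0, 0, 0], [0, 0, -45, 0, 0, 0], [20, 0, 0, 0, 0, 0]],
  ],
  fingers=-1,
)

```text
time_s: 7.15
position: [0.4714, -0.2788, 0.3517]
tcp_rot: [[-0.993, -0.121, 0.013], [-0.121, 0.993, -0.011], [-0.011, -0.012, -1.0]]
force: [0.4, 0.2, 0.3]
opening: 0.333
grasp_force: 0.0
```

Emit:
play_rows(
  moves=[
    [[20, 45, 0, 0, 0, 0], [10, 45, 0, 0, 0, 0], [0, 45, 0, 0, 0, 0], [0, 0, 0, 0, 0, 0]],
  ],
)

```text
time_s: 7.55
position: [0.4189, -0.1407, 0.3444]
tcp_rot: [[-0.992, -0.123, -0.002], [-0.123, 0.992, 0.003], [0.002, 0.004, -1.0]]
force: [-1.0, -0.3, -1.1]
opening: 0.026
grasp_force: 0.0
```

```bash
python3 - <<'E'
from h import *
S=bot.capture('side');T=bot.capture('top')
cv2.imwrite('pics/p2.png',np.hstack([S['image'][120:420,200:560],T['image'][80:380,180:560]]))
d=np.radians
for V in([S,T],[S],[T]):
    r=fit('carton_big',V,(.571,-.28,d(7)),z0=.01,box='lying');print(r,np.degrees(r[0][2]))
E
```

```text
(array([ 0.54527364, -0.26987693,  0.11706687]), np.float64(0.9698848890227336), [0.95, 0.95]) 6.707437486022342
(array([ 0.54652434, -0.27091899,  0.12117988]), np.float64(0.9694098847163566), [0.95]) 6.943095541840488
(array([ 0.54453532, -0.26921864,  0.12772169]), np.float64(0.9814598729417866), [0.95]) 7.317913556441708
```

View pics/p2.png

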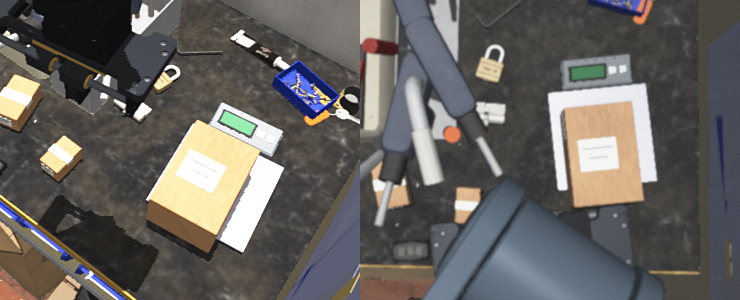

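```bash
python3 - <<'E'
from h import *
s=bot.read_state()
go((.43,-.284,.06),187,step=7)
E
```

```text
[[[1, -20, 41, 0, 0, np.float64(-0.001)], [1, -20, 41, 0, 0, np.float64(-0.001)], [1, -20, 41, 0, 0, np.float64(-0.001)], [1, -20, 41, 0, 0, np.float64(-0.001)], [1, -20, 41, 0, 0, np.float64(-0.001)]]]
[[[1, -20, 41, 0, 0, np.float64(-0.001)], [1, -20, 41, 0, 0, np.float64(-0.001)]]]
```

Emit:
play_rows(
  moves=[
    [[1, -20, 41, 0, 0, 0], [1, -20, 41, 0, 0, 0], [1, -20, 41, 0, 0, 0], [1, -20, 41, 0, 0, 0], [1, -20, 41, 0, 0, 0]],
  ],
  fingers=0.2,
)

```text
time_s: 8.35
position: [0.4287, -0.2479, 0.1377]
tcp_rot: [[-0.993, -0.117, 0.001], [-0.117, 0.993, -0.001], [-0.0, -0.001, -1.0]]
force: [0.9, -0.7, 0.4]
opening: 0.373
grasp_force: 0.0
```

Emit:
play_rows(
  moves=[
    [[1, -20, 41, 0, 0, 0], [1, -20, 40, 0, 0, 0], [-10, 0, 0, 0, 0, 0], [-8, 0, 0, 0, 0, 0], [-5, 0, 0, 0, 0, 0]],
  ],
)

```text
time_s: 8.85
position: [0.4557, -0.2834, 0.0599]
tcp_rot: [[-0.993, -0.119, 0.002], [-0.119, 0.993, -0.002], [-0.002, -0.002, -1.0]]
force: [-0.7, -0.1, 0.4]
opening: 0.596
grasp_force: 0.0
```

Emit:
play_rows(
  moves=[
    [[-5, 0, 0, 0, 0, 0], [-5, 0, 0, 0, 0, 0], [-5, 0, 0, 0, 0, 0], [-4, 0, 0, 0, 0, 0], [-2, 0, 0, 0, 0, 0]],
  ],
)

```text
time_s: 9.35
position: [0.4743, -0.2795, 0.0603]
tcp_rot: [[-0.993, -0.121, -0.001], [-0.121, 0.993, -0.0], [0.001, -0.0, -1.0]]
force: [-4.3, -1.0, 3.9]
opening: 0.601
grasp_force: 3.0
```

Emit:
play_rows(
  moves=[
    [[20, 0, 0, 0, 0, 0], [15, 0, -30, 0, 0, 0], [0, 0, -48, 0, 0, 0], [0, 0, -48, 0, 0, 0], [0, 0, -48, 0, 0, 0]],
  ],
  fingers=-1,
)

```text
time_s: 9.85
position: [0.4406, -0.2839, 0.2359]
tcp_rot: [[-0.993, -0.119, 0.003], [-0.119, 0.993, -0.002], [-0.002, -0.002, -1.0]]
force: [1.0, -1.0, -0.2]
opening: 0.232
grasp_force: 0.0
```

Emit:
play_rows(
  moves=[
    [[0, 0, -48, 0, 0, 0], [0, 0, -48, 0, 0, 0], [0, 30, 0, 0, 0, 0], [0, 0, 0, 0, 0, 0]],
  ],
)

```text
time_s: 10.25
position: [0.4367, -0.2516, 0.3319]
tcp_rot: [[-0.993, -0.121, 0.005], [-0.121, 0.993, -0.002], [-0.005, -0.003, -1.0]]
force: [0.2, 1.2, -1.7]
opening: 0.007
grasp_force: 0.0
```

```bash
python3 - <<'E'
from h import *
S=bot.capture('side');T=bot.capture('top')
d=np.radians
for V in([S,T],[S],[T]):
    r=fit('carton_big',V,(.565,-.268,d(7)),z0=.01,box='lying');print(r,np.degrees(r[0][2]))
    r=fit('carton_small',V,(.458,-.052,d(0)));print(r,np.degrees(r[0][2]))
r=fit('carton_medium',[S],(.495,.08,d(13)));print(r,np.degrees(r[0][2]))
print(bot.read_state()['position'])
go((.505,-.02,.335),187)
E
```

```text
(array([ 0.56246718, -0.2659424 ,  0.12661463]), np.float64(0.8467026997235308), [0.78, 0.74]) 7.254484204330708
(array([ 0.45818512, -0.05242898, -0.0482055 ]), np.float64(0.917358863686567), [0.97, 0.9]) -2.7619714680061316
(array([ 0.56320713, -0.26657684,  0.12562298]), np.float64(0.7186116934544607), [0.78]) 7.197666401627574
(array([ 0.45861386, -0.05254088, -0.01519329]), np.float64(0.9300813008130081), [0.97]) -0.8705111285540199
(array([ 0.56208401, -0.26578364,  0.11727615]), np.float64(0.9786788750817528), [0.74]) 6.7194284128038895
(array([ 0.45776524, -0.05172152,  0.01718056]), np.float64(0.9251101321585903), [0.9]) 0.9843738223667162
(array([0.49506697, 0.0800361 , 0.28157996]), np.float64(0.9286829776158251), [0.89]) 16.133343314861225
[ 0.43658958 -0.25503108  0.32806   ]
[[[-16, 38, -1, 0, 0, np.float64(-0.001)], [-16, 38, -1, 0, 0, np.float64(-0.001)], [-16, 38, -1, 0, 0, np.float64(-0.001)], [-16, 38, -1, 0, 0, np.float64(-0.001)], [-16, 38, -1, 0, 0, np.float64(-0.001)]]]
[[[-16, 37, -1, 0, 0, np.float64(-0.001)]]]
```

Emit:
play_rows(
  moves=[
    [[-16, 38, -1, 0, 0, 0], [-16, 38, -1, 0, 0, 0], [-16, 38, -1, 0, 0, 0], [-16, 38, -1, 0, 0, 0], [-16, 38, -1, 0, 0, 0]],
  ],
)

```text
time_s: 11.3
position: [0.4938, -0.0552, 0.3335]
tcp_rot: [[-0.993, -0.118, 0.0], [-0.118, 0.993, 0.0], [-0.0, 0.0, -1.0]]
force: [1.2, 0.3, -0.7]
opening: 0.003
grasp_force: 0.0
```

Emit:
play_rows(
  moves=[
    [[-25, 38, 0, 0, 0, 0], [0, 0, 25, 0, 0, 0], [0, 0, 10, 0, 0, 0], [0, 0, 5, 0, 0, 0], [0, 0, 4, 0, 0, 0]],
  ],
)

```text
time_s: 11.8
position: [0.5136, -0.0168, 0.2892]
tcp_rot: [[-0.993, -0.117, -0.001], [-0.117, 0.993, -0.0], [0.001, 0.0, -1.0]]
force: [-0.1, -0.0, 0.0]
opening: 0.001
grasp_force: 0.0
```

Emit:
play_rows(
  moves=[
    [[0, 0, 4, 0, 0, 0], [0, 0, 4, 0, 0, 0]],
  ],
)

```text
time_s: 12.0
position: [0.514, -0.0168, 0.2818]
tcp_rot: [[-0.993, -0.117, 0.001], [-0.117, 0.993, -0.0], [-0.001, -0.0, -1.0]]
force: [0.5, -0.5, 0.4]
opening: 0.009
grasp_force: 0.0
```

Emit:
play_rows(
  moves=[
    [[0, 0, 4, 0, 0, 0], [0, 0, 3, 0, 0, 0]],
  ],
)

```text
time_s: 12.2
position: [0.5137, -0.0162, 0.2744]
tcp_rot: [[-0.993, -0.118, 0.0], [-0.118, 0.993, -0.0], [-0.0, -0.0, -1.0]]
force: [-0.4, 0.3, 0.6]
opening: 0.007
grasp_force: 0.0
```

Emit:
play_rows(
  moves=[
    [[0, 0, 4, 0, 0, 0], [0, 0, 3, 0, 0, 0]],
  ],
)

```text
time_s: 12.4
position: [0.5137, -0.0159, 0.2673]
tcp_rot: [[-0.993, -0.119, -0.0], [-0.119, 0.993, 0.0], [0.0, 0.0, -1.0]]
force: [-0.7, 0.3, 0.1]
opening: 0.006
grasp_force: 0.0
```

Emit:
play_rows(
  moves=[
    [[0, 0, 4, 0, 0, 0], [0, 0, 3, 0, 0, 0]],
  ],
)

```text
time_s: 12.6
position: [0.5137, -0.0158, 0.2602]
tcp_rot: [[-0.993, -0.119, -0.0], [-0.119, 0.993, 0.0], [0.0, 0.0, -1.0]]
force: [-0.8, 0.6, -0.5]
opening: 0.005
grasp_force: 0.0
```

```bash
python3 - <<'E'
from h import *
S=bot.capture('side');T=bot.capture('top')
a=cv2.resize(S['image'][60:260,160:360],None,fx=1.9,fy=1.9);b=cv2.resize(T['image'][120:320,150:350],None,fx=1.9,fy=1.9)
cv2.imwrite('pics/p3.png',np.hstack([a,b]));print(bot.read_state()['force'])
E
```

```text
[-0.26134503 -0.73608074 -0.30813697]
```

View pics/p3.png

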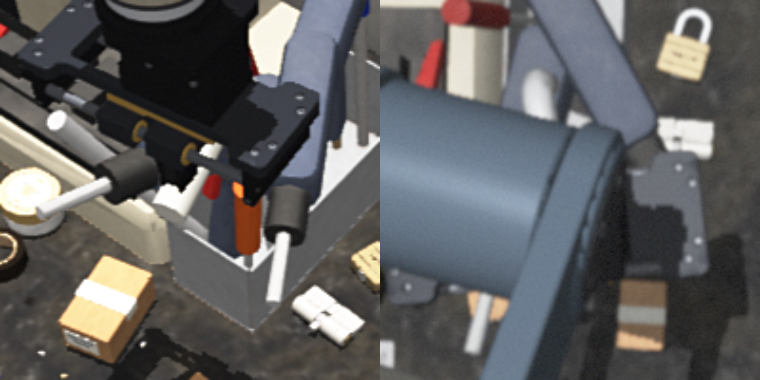

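Emit:
play_rows(
  moves=[
    [[0, 0, 4, 0, 0, 0], [0, 0, 3, 0, 0, 0]],
  ],
)

```text
time_s: 12.9
position: [0.5138, -0.0159, 0.2534]
tcp_rot: [[-0.993, -0.119, 0.0], [-0.119, 0.993, -0.0], [-0.0, -0.0, -1.0]]
force: [0.3, -0.0, 0.7]
opening: 0.006
grasp_force: 0.0
```

Emit:
play_rows(
  moves=[
    [[0, 0, 4, 0, 0, 0], [0, 0, 3, 0, 0, 0]],
  ],
)

```text
time_s: 13.1
position: [0.5136, -0.0159, 0.2461]
tcp_rot: [[-0.993, -0.119, -0.0], [-0.119, 0.993, 0.0], [0.0, 0.0, -1.0]]
force: [-0.1, -0.1, 0.4]
opening: 0.007
grasp_force: 0.0
```

Emit:
play_rows(
  moves=[
    [[0, 0, 4, 0, 0, 0], [0, 0, 4, 0, 0, 0]],
  ],
)

```text
time_s: 13.3
position: [0.5138, -0.0159, 0.2382]
tcp_rot: [[-0.993, -0.119, -0.0], [-0.119, 0.993, 0.0], [0.0, 0.0, -1.0]]
force: [-0.3, 0.1, 1.0]
opening: 0.006
grasp_force: 0.0
```

```bash
python3 - <<'E'
from h import *
S=bot.capture('side')
s=bot.read_state();print(s['force'],s['position'])
a=cv2.resize(S['image'][60:260,160:360],None,fx=2.9,fy=2.9,interpolation=cv2.INTER_CUBIC)
for q in ([.5137,-.016,.0+s['position'][2]-.014],):
    c=(proj(S,q)-[160,60])*2.9;cv2.circle(a,(int(c[0]),int(c[1])),6,(0,255,0),1)
cv2.imwrite('pics/p4.png',a)
E
```

```text
[-0.64869701 -1.20673313  0.50115964] [ 0.513311   -0.01579729  0.237586  ]
```

View pics/p4.png

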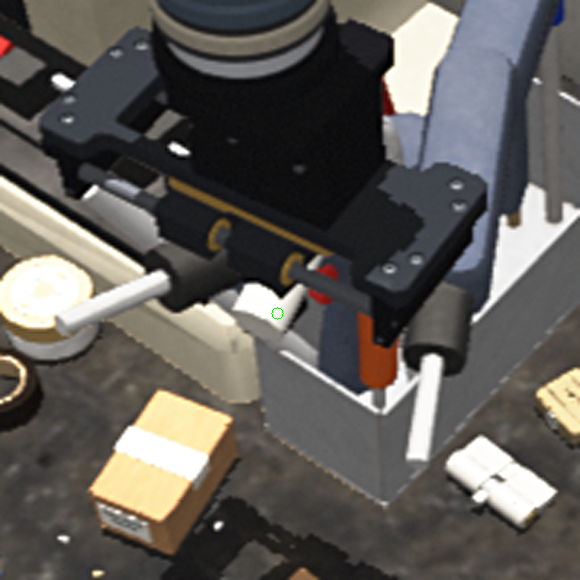

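```bash
python3 - <<'E'
from h import *
go((.4955,.0805,.30),190.5)
E
```

```text
[[[2, 33, -21, 0, 0, np.float64(-0.021)], [1, 33, -21, 0, 0, np.float64(-0.021)], [1, 33, -21, 0, 0, np.float64(-0.021)]]]
```

Emit:
play_rows(
  moves=[
    [[0, 0, -40, 0, 0, 0], [0, 0, -22, 0, 0, 0], [2, 33, 0, 0, 0, -0.021], [1, 33, 0, 0, 0, -0.021], [1, 33, 0, 0, 0, -0.021]],
  ],
  fingers=1,
)

```text
time_s: 13.85
position: [0.4959, 0.0824, 0.3008]
tcp_rot: [[-0.983, -0.181, 0.001], [-0.181, 0.983, 0.0], [-0.001, -0.0, -1.0]]
force: [-0.0, 0.2, -1.0]
opening: 0.373
grasp_force: 0.0
```

Emit:
play_rows(
  moves=[
    [[0, 0, 0, 0, 0, 0], [0, 0, 6, 0, 0, 0], [0, 0, 6, 0, 0, 0], [0, 0, 6, 0, 0, 0]],
  ],
)

```text
time_s: 14.25
position: [0.4961, 0.0806, 0.2817]
tcp_rot: [[-0.984, -0.18, -0.001], [-0.18, 0.984, -0.0], [0.001, -0.0, -1.0]]
force: [0.5, 0.1, -1.5]
opening: 0.741
grasp_force: 0.0
```

Emit:
play_rows(
  moves=[
    [[0, 0, 6, 0, 0, 0], [0, 0, 6, 0, 0, 0], [0, 0, 6, 0, 0, 0]],
  ],
)

```text
time_s: 14.55
position: [0.496, 0.0812, 0.2639]
tcp_rot: [[-0.984, -0.18, -0.0], [-0.18, 0.984, 0.0], [0.0, 0.0, -1.0]]
force: [-0.7, 0.4, -0.4]
opening: 0.969
grasp_force: 0.0
```

Emit:
play_rows(
  moves=[
    [[0, 0, 10, 0, 0, 0], [0, 0, 10, 0, 0, 0], [0, 0, 10, 0, 0, 0], [0, 0, 10, 0, 0, 0], [0, 0, 10, 0, 0, 0]],
  ],
)

```text
time_s: 15.05
position: [0.4959, 0.0816, 0.2136]
tcp_rot: [[-0.983, -0.181, -0.0], [-0.181, 0.983, 0.0], [0.0, 0.0, -1.0]]
force: [-0.2, 0.1, 0.1]
opening: 0.999
grasp_force: 0.0
```

Emit:
play_rows(
  moves=[
    [[0, 0, 12, 0, 0, 0], [0, 0, 12, 0, 0, 0], [0, 0, 12, 0, 0, 0], [0, 0, 12, 0, 0, 0], [0, 0, 12, 0, 0, 0]],
  ],
)

```text
time_s: 15.55
position: [0.496, 0.0816, 0.1536]
tcp_rot: [[-0.983, -0.181, -0.0], [-0.181, 0.983, -0.0], [0.0, -0.0, -1.0]]
force: [-0.6, 0.3, -0.0]
opening: 1.001
grasp_force: 0.0
```

```bash
python3 - <<'E'
from h import *
S=bot.capture('side')
r=fit('carton_medium',[S],(.495,.08,.24));print(r,np.degrees(r[0][2]))
a=cv2.resize(S['image'][80:280,120:320],None,fx=2.5,fy=2.5,interpolation=cv2.INTER_CUBIC)
cv2.imwrite('pics/p5.png',a);print(bot.read_state()['position'])
E
```

```text
(array([0.49542886, 0.07970984, 0.29917263]), np.float64(0.9034446764091858), [0.7]) 17.141328827782356
[0.49478734 0.08166516 0.15282875]
```

View pics/p5.png

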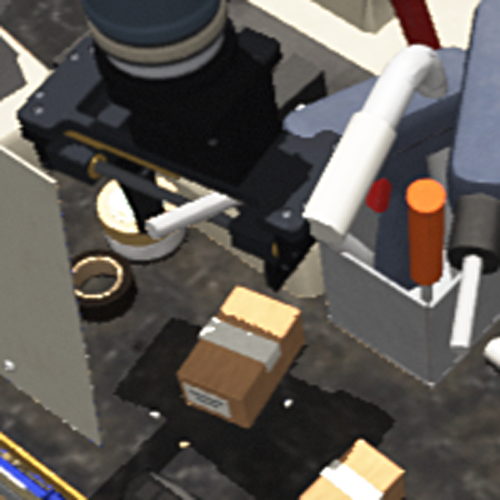

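Emit:
play_rows(
  moves=[
    [[0, -1, 30, 0, 0, -0.03], [0, 0, 30, 0, 0, 0], [0, 0, 30, 0, 0, 0], [0, 0, 25, 0, 0, 0], [0, 0, 15, 0, 0, 0]],
  ],
)

```text
time_s: 16.15
position: [0.4958, 0.0806, 0.023]
tcp_rot: [[-0.978, -0.211, -0.001], [-0.211, 0.978, 0.0], [0.001, 0.0, -1.0]]
force: [-0.1, 1.2, 0.7]
opening: 1.0
grasp_force: 0.0
```

Emit:
play_rows(
  moves=[
    [[0, 0, 0, 0, 0, 0], [0, 0, 0, 0, 0, 0], [0, 0, 0, 0, 0, 0], [0, 0, 0, 0, 0, 0], [0, 0, 0, 0, 0, 0]],
  ],
  fingers=-1,
)

```text
time_s: 16.65
position: [0.4967, 0.0806, 0.0254]
tcp_rot: [[-0.978, -0.211, 0.002], [-0.211, 0.978, -0.0], [-0.002, -0.001, -1.0]]
force: [-0.6, 0.3, 0.0]
opening: 0.63
grasp_force: 0.0
```

Emit:
play_rows(
  moves=[
    [[0, 0, 0, 0, 0, 0], [0, 0, 0, 0, 0, 0]],
  ],
)

```text
time_s: 16.85
position: [0.4966, 0.0807, 0.0254]
tcp_rot: [[-0.978, -0.211, 0.001], [-0.211, 0.978, -0.0], [-0.001, -0.0, -1.0]]
force: [0.4, 0.8, 5.5]
opening: 0.594
grasp_force: 30.0
```

Emit:
play_rows(
  moves=[
    [[0, 0, -20, 0, 0, 0], [0, 0, -40, 0, 0, 0], [0, 0, -45, 0, 0, 0], [0, 0, -45, 0, 0, 0], [0, 0, -45, 0, 0, 0]],
  ],
)

```text
time_s: 17.35
position: [0.4952, 0.0806, 0.221]
tcp_rot: [[-0.978, -0.211, -0.001], [-0.211, 0.978, 0.0], [0.001, 0.0, -1.0]]
force: [1.3, 0.4, -2.2]
opening: 0.598
grasp_force: 29.9
```

Emit:
play_rows(
  moves=[
    [[0, 0, -45, 0, 0, 0], [0, 0, -40, 0, 0, 0]],
  ],
)

```text
time_s: 17.55
position: [0.4955, 0.0806, 0.3066]
tcp_rot: [[-0.978, -0.211, 0.001], [-0.211, 0.978, -0.0], [-0.001, -0.0, -1.0]]
force: [1.1, 0.8, -1.7]
opening: 0.598
grasp_force: 29.9
```

```bash
python3 - <<'E'
from h import *
go((.545,-.255,.26),187.1)
E
```

```text
[[[3, -42, 6, 0, 0, np.float64(0.011)], [2, -42, 6, 0, 0, np.float64(0.011)], [2, -42, 6, 0, 0, np.float64(0.011)], [1, -42, 6, 0, 0, np.float64(0.011)], [1, -42, 6, 0, 0, np.float64(0.011)]]]
[[[0, -42, 6, 0, 0, np.float64(0.011)], [0, -42, 6, 0, 0, np.float64(0.011)], [0, -42, 6, 0, 0, np.float64(0.011)]]]
```

Emit:
play_rows(
  moves=[
    [[3, -42, 0, 0, 0, 0.011], [2, -42, 0, 0, 0, 0.011], [2, -42, 0, 0, 0, 0.011], [1, -42, 0, 0, 0, 0.011], [1, -42, 0, 0, 0, 0.011]],
  ],
)

```text
time_s: 18.05
position: [0.5264, -0.1286, 0.3041]
tcp_rot: [[-0.988, -0.156, -0.001], [-0.156, 0.988, 0.001], [0.001, 0.001, -1.0]]
force: [0.8, -0.3, -1.9]
opening: 0.592
grasp_force: 29.9
```

Emit:
play_rows(
  moves=[
    [[0, -42, 15, 0, 0, 0.011], [0, -42, 20, 0, 0, 0.011], [0, -42, 20, 0, 0, 0.011], [0, 0, 45, 0, 0, 0], [0, 0, 25, 0, 0, 0]],
  ],
)

```text
time_s: 18.55
position: [0.5433, -0.2525, 0.1759]
tcp_rot: [[-0.993, -0.121, -0.005], [-0.121, 0.993, 0.003], [0.004, 0.004, -1.0]]
force: [-1.4, 0.6, -2.0]
opening: 0.592
grasp_force: 29.9
```

Emit:
play_rows(
  moves=[
    [[0, 0, 0, 0, 0, 0], [0, 0, 0, 0, 0, 0]],
  ],
)

```text
time_s: 18.75
position: [0.5452, -0.2518, 0.1793]
tcp_rot: [[-0.992, -0.124, -0.001], [-0.124, 0.992, 0.001], [0.001, 0.001, -1.0]]
force: [0.6, -0.2, -1.5]
opening: 0.594
grasp_force: 29.9
```

```bash
python3 - <<'E'
from h import *
S=bot.capture('side');T=bot.capture('top');s=bot.read_state();p=s['position'];R=s['tcp_rot']
print(p,np.degrees(np.arctan2(-R[1,0],-R[0,0])))
for V in([S,T],[S],[T]):
    r=fit('carton_medium',V,(p[0],p[1],.124),z0=p[2]-.0254);print(r,np.degrees(r[0][2]))
a=cv2.resize(S['image'][100:400,260:560],None,fx=1.3,fy=1.3);b=cv2.resize(T['image'][80:380,300:600],None,fx=1.3,fy=1.3)
cv2.imwrite('pics/p6.png',np.hstack([a,b]))
E
```

```text
[ 0.54651295 -0.25239248  0.18137256] 7.15135818514067
(array([ 0.5323512 , -0.25133844,  0.16688336]), np.float64(0.1203595154357171), [0.69]) 9.561712451743619Traceback (most recent call last):
  File "<stdin>", line 5, in <module>
  File "h.py", line 38, in fit
    r=minimize(cost,v,method='Nelder-Mead',options=dict(initial_simplex=np.vstack([v,v+np.diag([st,st,st*2])]),xatol=5e-5,fatol=1e-4));v=r.x
    res = _minimize_neldermead(fun, x0, args, callback, bounds=bounds,
                               **options)
    fsim[k] = func(sim[k])
              ~~~~^^^^^^^^
    fx = function(np.copy(x), *(wrapper_args + args))
  File "h.py", line 35, in cost
    return t/len(ms)
           ~^~~~~~~~
ZeroDivisionError: division by zero
```

```bash
python3 - <<'E'
from h import *
for _ in range(3):
    S=bot.capture('side');s=bot.read_state();R=s['tcp_rot'];print(s['position'],np.degrees(np.arctan2(-R[1,0],-R[0,0])),s['force'])
go((.5635,-.266,.135),187.1,step=3)
cv2.imwrite('pics/p6.png',cv2.resize(S['image'][140:400,300:520],None,fx=2,fy=2))
E
```

```text
[ 0.5461856  -0.25214935  0.18122108] 7.1496463255711165 [-0.2382392   0.47725984 -1.50441353]
[ 0.54597707 -0.25207234  0.18091667] 7.143570171473076 [-0.4007991  -0.09588377 -1.56674202]
[ 0.54582267 -0.25201837  0.18061359] 7.139057901003558 [-0.58476651 -0.08386594 -1.99564279]
[[[-5, -5, 15, 0, 0, np.float64(0.0)], [-5, -5, 15, 0, 0, np.float64(0.0)], [-5, -5, 15, 0, 0, np.float64(0.0)]]]
```

View pics/p6.png

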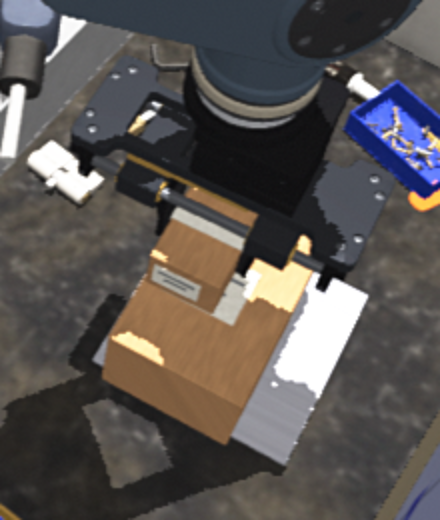

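```bash
python3 - <<'E'
from h import *
S=bot.capture('side');p=bot.read_state()['position']
L=atz(S,(374,281.5),p[2]-.0254);R_=atz(S,(411,296),p[2]-.0254)
m=(L+R_)/2;e=R_-L;print(L,R_,np.linalg.norm(e),np.degrees(np.arctan2(e[0],-e[1])))
a=np.radians(7.1);ax=np.array([np.cos(a),np.sin(a),0]);c=m+.042*ax;print('centre est',c,'rel tcp x',(c-p)@ax,'y',(c-p)@[-ax[1],ax[0],0])
E
```

```text
[ 0.50010388 -0.23649828  0.15494802] [ 0.5126049  -0.28926615  0.15494802] 0.05422843937672467 13.32799065868657
centre est [ 0.54803233 -0.25769096  0.15494802] rel tcp x 0.0016251992302973221 y -0.005950886513982182
```

Emit:
play_rows(
  moves=[
    [[-5, -5, 15, 0, 0, 0], [-5, -5, 15, 0, 0, 0], [-6, -5, 15, 0, 0, 0], [0, 0, 0, 0, 0, 0]],
  ],
)

```text
time_s: 19.6
position: [0.5625, -0.2647, 0.1308]
tcp_rot: [[-0.992, -0.124, -0.004], [-0.124, 0.992, 0.003], [0.004, 0.003, -1.0]]
force: [-0.1, -0.0, -1.8]
opening: 0.594
grasp_force: 29.9
```

Emit:
play_rows(
  moves=[
    [[0, -1, 8, 0, 0, 0], [0, 0, 3, 0, 0, 0], [0, 0, 1, 0, 0, 0], [0, 0, 0, 0, 0, 0]],
  ],
)

```text
time_s: 20.0
position: [0.5632, -0.2658, 0.1227]
tcp_rot: [[-0.992, -0.124, 0.0], [-0.124, 0.992, -0.0], [-0.0, -0.0, -1.0]]
force: [0.3, 0.9, -1.8]
opening: 0.599
grasp_force: 29.9
```

Emit:
play_rows(
  moves=[
    [[0, 0, 1, 0, 0, 0], [0, 0, 1, 0, 0, 0], [0, 0, 0, 0, 0, 0]],
  ],
)

```text
time_s: 20.3
position: [0.5632, -0.2659, 0.1207]
tcp_rot: [[-0.992, -0.124, 0.0], [-0.124, 0.992, -0.0], [-0.0, -0.0, -1.0]]
force: [-0.2, -0.2, -3.0]
opening: 0.593
grasp_force: 29.9
```

Emit:
play_rows(
  moves=[
    [[0, 0, 2, 0, 0, 0], [0, 0, 1, 0, 0, 0], [0, 0, 0, 0, 0, 0]],
  ],
)

```text
time_s: 20.6
position: [0.5631, -0.2658, 0.1173]
tcp_rot: [[-0.992, -0.124, -0.0], [-0.124, 0.992, 0.0], [0.0, 0.0, -1.0]]
force: [-0.8, -0.7, -0.8]
opening: 0.596
grasp_force: 29.9
```

Emit:
play_rows(
  moves=[
    [[0, 0, 1, 0, 0, 0], [0, 0, 1, 0, 0, 0], [0, 0, 0, 0, 0, 0]],
  ],
)

```text
time_s: 20.9
position: [0.5633, -0.2659, 0.1155]
tcp_rot: [[-0.992, -0.124, 0.0], [-0.124, 0.992, -0.0], [-0.0, -0.0, -1.0]]
force: [0.6, 0.2, -0.8]
opening: 0.599
grasp_force: 29.9
```

Emit:
play_rows(
  moves=[
    [[0, 0, 1, 0, 0, 0], [0, 0, 0, 0, 0, 0]],
  ],
)

```text
time_s: 21.1
position: [0.5633, -0.2659, 0.1154]
tcp_rot: [[-0.992, -0.124, 0.0], [-0.124, 0.992, -0.0], [-0.0, -0.0, -1.0]]
force: [-0.8, 1.1, 3.7]
opening: 0.593
grasp_force: 29.9
```

Emit:
play_rows(
  moves=[
    [[0, 0, 1, 0, 0, 0], [0, 0, 0, 0, 0, 0]],
  ],
)

```text
time_s: 21.3
position: [0.5633, -0.2659, 0.1153]
tcp_rot: [[-0.992, -0.124, 0.0], [-0.124, 0.992, -0.0], [-0.0, -0.0, -1.0]]
force: [-3.0, 1.7, 9.8]
opening: 0.594
grasp_force: 30.0
```

Down. Back off 1 mm, release, rise straight, and move clear.

Emit:
play_rows(
  moves=[
    [[0, 0, -1, 0, 0, 0], [0, 0, 0, 0, 0, 0], [0, 0, 0, 0, 0, 0], [0, 0, 0, 0, 0, 0]],
  ],
  fingers=1,
)

```text
time_s: 21.7
position: [0.5632, -0.2658, 0.1142]
tcp_rot: [[-0.992, -0.124, -0.0], [-0.124, 0.992, 0.0], [0.0, 0.0, -1.0]]
force: [-0.1, 0.7, 0.3]
opening: 0.875
grasp_force: 0.0
```

Emit:
play_rows(
  moves=[
    [[0, 0, -20, 0, 0, 0], [0, 0, -40, 0, 0, 0], [0, 0, -45, 0, 0, 0], [0, 0, -45, 0, 0, 0], [0, 0, -35, 0, 0, 0]],
  ],
)

```text
time_s: 22.2
position: [0.5637, -0.2662, 0.3023]
tcp_rot: [[-0.992, -0.124, 0.002], [-0.124, 0.992, -0.002], [-0.002, -0.002, -1.0]]
force: [1.3, -0.8, 0.2]
opening: 0.999
grasp_force: 0.0
```

```bash
python3 - <<'E'
from h import *
go((.455,-.0525,.30),180)
E
```

```text
[[[16, 45, 0, 0, 0, np.float64(0.025)], [17, 45, 0, 0, 0, np.float64(0.025)], [19, 44, 0, 0, 0, np.float64(0.025)], [20, 44, 0, 0, 0, np.float64(0.025)], [21, 43, 0, 0, 0, np.float64(0.025)]]]
```

Emit:
play_rows(
  moves=[
    [[16, 45, 0, 0, 0, 0.025], [17, 45, 0, 0, 0, 0.025], [19, 44, 0, 0, 0, 0.025], [20, 44, 0, 0, 0, 0.025], [21, 43, 0, 0, 0, 0.025]],
  ],
)

```text
time_s: 22.7
position: [0.4528, -0.0507, 0.2994]
tcp_rot: [[-1.0, 0.002, 0.0], [0.002, 1.0, 0.0], [-0.0, 0.0, -1.0]]
force: [0.1, 0.0, -0.1]
opening: 0.997
grasp_force: 0.0
```

```bash
python3 - <<'E'
from h import *
S=bot.capture('side');T=bot.capture('top')
occ=None
for V in([S,T],[S],[T]):
    r=fit('carton_medium',V,(.5625,-.266,.124),z0=.09);print('med',r,np.degrees(r[0][2]))
m=r[0]
for V in([S,T],[S],[T]):
    r=fit('carton_big',V,(.5623,-.266,.124),z0=.01,box='lying',occ=lambda p:hull(p,BX['carton_medium'],m,.09));print('big',r,np.degrees(r[0][2]))
print(bot.read_state()['position'])
a=cv2.resize(S['image'][140:400,280:540],None,fx=1.5,fy=1.5);b=cv2.resize(T['image'][100:360,300:560],None,fx=1.5,fy=1.5)
cv2.imwrite('pics/p7.png',np.hstack([a,b]))
E
```

```text
med (array([ 0.56109185, -0.26615404,  0.13099096]), np.float64(0.9443653334509761), [0.67, 0.64]) 7.505228901996741
med (array([ 0.56152262, -0.26615916,  0.12575991]), np.float64(0.9591752577319588), [0.67]) 7.2055121391122885
med (array([ 0.56010475, -0.26595784,  0.14582805]), np.float64(0.9317359855334539), [0.64]) 8.355331721817153
big (array([ 0.56341574, -0.26657488,  0.1254141 ]), np.float64(0.9586184954751131), [0.95, 0.69]) 7.185698706740971
big (array([ 0.56344877, -0.26701238,  0.12980882]), np.float64(0.9643496662868305), [0.95]) 7.437497619585628
big (array([ 0.56290688, -0.26491756,  0.11996742]), np.float64(0.9585406301824212), [0.69]) 6.873627101877459
[ 0.45465535 -0.05324099  0.29935601]
```

View pics/p7.png

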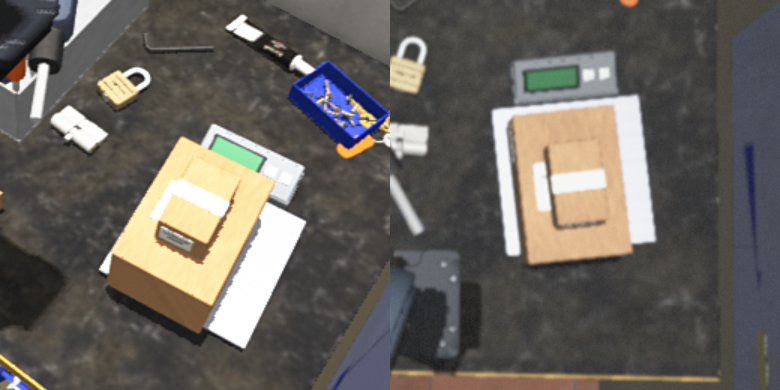

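Emit:
play_rows(
  moves=[
    [[-3, 1, 45, 0, 0, 0], [0, 0, 45, 0, 0, 0], [0, 0, 45, 0, 0, 0], [0, 0, 45, 0, 0, 0], [0, 0, 40, 0, 0, 0]],
  ],
)

```text
time_s: 23.7
position: [0.4573, -0.052, 0.0775]
tcp_rot: [[-1.0, 0.002, 0.0], [0.002, 1.0, -0.0], [-0.0, -0.0, -1.0]]
force: [0.7, -0.6, 0.1]
opening: 0.997
grasp_force: 0.0
```

Emit:
play_rows(
  moves=[
    [[0, 0, 30, 0, 0, 0], [0, 0, 18, 0, 0, 0], [0, 0, 9, 0, 0, 0], [0, 0, 0, 0, 0, 0]],
  ],
)

```text
time_s: 24.1
position: [0.4569, -0.0516, 0.0214]
tcp_rot: [[-1.0, 0.002, -0.002], [0.002, 1.0, 0.001], [0.002, 0.001, -1.0]]
force: [-1.1, -1.0, -1.9]
opening: 1.001
grasp_force: 0.0
```

Emit:
play_rows(
  moves=[
    [[0, 0, 0, 0, 0, 0], [0, 0, 0, 0, 0, 0], [0, 0, 0, 0, 0, 0], [0, 0, 0, 0, 0, 0], [0, 0, 0, 0, 0, 0]],
  ],
  fingers=-1,
)

```text
time_s: 24.6
position: [0.4573, -0.0513, 0.0231]
tcp_rot: [[-1.0, 0.001, 0.001], [0.001, 1.0, -0.0], [-0.001, -0.0, -1.0]]
force: [-0.1, 0.4, 0.1]
opening: 0.631
grasp_force: 0.0
```

Emit:
play_rows(
  moves=[
    [[0, 0, 0, 0, 0, 0], [0, 0, 0, 0, 0, 0], [0, 0, 0, 0, 0, 0], [0, 0, 0, 0, 0, 0]],
  ],
)

```text
time_s: 25.0
position: [0.4571, -0.0512, 0.0227]
tcp_rot: [[-1.0, 0.001, 0.0], [0.001, 1.0, -0.0], [-0.0, -0.0, -1.0]]
force: [-0.6, 0.3, 3.7]
opening: 0.46
grasp_force: 29.7
```

Emit:
play_rows(
  moves=[
    [[0, 0, -20, 0, 0, 0], [0, 0, -40, 0, 0, 0], [0, 0, -48, 0, 0, 0], [0, 0, -48, 0, 0, 0], [0, 0, -48, 0, 0, 0]],
  ],
)

```text
time_s: 25.5
position: [0.4562, -0.0509, 0.2281]
tcp_rot: [[-1.0, 0.001, -0.001], [0.001, 1.0, 0.001], [0.001, 0.001, -1.0]]
force: [0.4, 0.3, -1.9]
opening: 0.459
grasp_force: 29.7
```

Emit:
play_rows(
  moves=[
    [[0, 0, -48, 0, 0, 0], [0, 0, -24, 0, 0, 0], [0, 0, 0, 0, 0, 0]],
  ],
)

```text
time_s: 25.8
position: [0.459, -0.0518, 0.3022]
tcp_rot: [[-1.0, 0.001, 0.008], [0.001, 1.0, -0.003], [-0.008, -0.003, -1.0]]
force: [0.9, -0.1, -1.4]
opening: 0.458
grasp_force: 29.7
```

```bash
python3 - <<'E'
from h import *
go((.5605,-.266,.295),187.2)
E
```

```text
[[[-20, -43, 1, 0, 0, np.float64(-0.025)], [-19, -43, 1, 0, 0, np.float64(-0.025)], [-18, -44, 1, 0, 0, np.float64(-0.025)], [-17, -44, 1, 0, 0, np.float64(-0.025)], [-16, -45, 1, 0, 0, np.float64(-0.025)]]]
```

Emit:
play_rows(
  moves=[
    [[-20, -43, 0, 0, 0, -0.025], [-19, -43, 0, 0, 0, -0.025], [-18, -44, 0, 0, 0, -0.025], [-17, -44, 0, 0, 0, -0.025], [-16, -45, 0, 0, 0, -0.025]],
  ],
)

```text
time_s: 26.3
position: [0.5573, -0.2666, 0.2957]
tcp_rot: [[-0.992, -0.125, -0.004], [-0.125, 0.992, 0.003], [0.003, 0.004, -1.0]]
force: [0.8, 1.0, -1.2]
opening: 0.461
grasp_force: 29.7
```

Emit:
play_rows(
  moves=[
    [[0, 0, 45, 0, 0, 0], [0, 0, 40, 0, 0, 0], [0, 0, 25, 0, 0, 0], [0, 0, 15, 0, 0, 0], [0, 0, 0, 0, 0, 0]],
  ],
)

```text
time_s: 26.8
position: [0.5547, -0.2636, 0.1683]
tcp_rot: [[-0.992, -0.123, -0.009], [-0.124, 0.992, 0.006], [0.008, 0.008, -1.0]]
force: [0.5, 0.5, -0.6]
opening: 0.46
grasp_force: 29.7
```

Emit:
play_rows(
  moves=[
    [[0, 0, 0, 0, 0, 0], [0, 0, 0, 0, 0, 0]],
  ],
)

```text
time_s: 27.0
position: [0.5581, -0.2658, 0.174]
tcp_rot: [[-0.992, -0.124, 0.001], [-0.124, 0.992, -0.001], [-0.001, -0.001, -1.0]]
force: [0.3, -0.2, -1.4]
opening: 0.461
grasp_force: 29.7
```

```bash
python3 - <<'E'
from h import *
S=bot.capture('side')
go((.5605,-.266,.157),187.2,step=1)
s=bot.read_state();print(s['position'])
E
```

```text
[[[-2, 0, 17, 0, 0, np.float64(-0.001)]]]
[ 0.55830131 -0.26594418  0.17447421]
```

Emit:
play_rows(
  moves=[
    [[-2, 0, 5, 0, 0, 0], [0, 0, 5, 0, 0, 0], [0, 0, 4, 0, 0, 0], [0, 0, 0, 0, 0, 0]],
  ],
)

```text
time_s: 27.45
position: [0.5592, -0.265, 0.1588]
tcp_rot: [[-0.992, -0.124, -0.001], [-0.124, 0.992, 0.001], [0.001, 0.001, -1.0]]
force: [0.7, 0.9, -1.6]
opening: 0.458
grasp_force: 29.7
```

Emit:
play_rows(
  moves=[
    [[0, 0, 2, 0, 0, 0], [0, 0, 1, 0, 0, 0], [0, 0, 0, 0, 0, 0]],
  ],
)

```text
time_s: 27.75
position: [0.5597, -0.2653, 0.1564]
tcp_rot: [[-0.992, -0.124, -0.0], [-0.124, 0.992, 0.0], [0.0, 0.0, -1.0]]
force: [0.1, -0.2, -1.8]
opening: 0.457
grasp_force: 29.7
```

Emit:
play_rows(
  moves=[
    [[-1, -1, 1, 0, 0, 0], [0, 0, 1, 0, 0, 0], [0, 0, 0, 0, 0, 0]],
  ],
)

```text
time_s: 28.05
position: [0.5609, -0.2662, 0.1544]
tcp_rot: [[-0.992, -0.124, -0.0], [-0.124, 0.992, 0.0], [0.0, 0.0, -1.0]]
force: [-1.2, 0.1, -1.1]
opening: 0.459
grasp_force: 29.7
```

Emit:
play_rows(
  moves=[
    [[0, 0, 1, 0, 0, 0], [0, 0, 0, 0, 0, 0]],
  ],
)

```text
time_s: 28.25
position: [0.5608, -0.2662, 0.1534]
tcp_rot: [[-0.992, -0.124, -0.0], [-0.124, 0.992, 0.0], [0.0, 0.0, -1.0]]
force: [0.9, -0.8, -1.5]
opening: 0.46
grasp_force: 29.7
```

Emit:
play_rows(
  moves=[
    [[0, 0, 1, 0, 0, 0], [0, 0, 0, 0, 0, 0]],
  ],
)

```text
time_s: 28.45
position: [0.5609, -0.2663, 0.1527]
tcp_rot: [[-0.992, -0.124, 0.0], [-0.124, 0.992, -0.0], [-0.0, -0.0, -1.0]]
force: [0.1, 0.1, 0.1]
opening: 0.461
grasp_force: 29.7
```

Contact; one more half step to be sure, then release.

Emit:
play_rows(
  moves=[
    [[0, 0, 0.5, 0, 0, 0], [0, 0, 0, 0, 0, 0]],
  ],
)

```text
time_s: 28.65
position: [0.5609, -0.2663, 0.1527]
tcp_rot: [[-0.992, -0.124, 0.0], [-0.124, 0.992, -0.0], [-0.0, -0.0, -1.0]]
force: [-1.3, 0.3, 4.9]
opening: 0.457
grasp_force: 29.7
```

Emit:
play_rows(
  moves=[
    [[0, 0, -0.3, 0, 0, 0], [0, 0, 0, 0, 0, 0], [0, 0, 0, 0, 0, 0], [0, 0, 0, 0, 0, 0], [0, 0, 0, 0, 0, 0]],
  ],
  fingers=1,
)

```text
time_s: 29.15
position: [0.5608, -0.2662, 0.1521]
tcp_rot: [[-0.992, -0.124, -0.0], [-0.124, 0.992, 0.0], [0.0, 0.0, -1.0]]
force: [0.3, 0.5, 0.0]
opening: 0.825
grasp_force: 0.0
```

Emit:
play_rows(
  moves=[
    [[0, 0, -15, 0, 0, 0], [0, 0, -35, 0, 0, 0], [0, 0, -45, 0, 0, 0], [0, 0, -45, 0, 0, 0], [0, 0, -25, 0, 0, 0]],
  ],
)

```text
time_s: 29.65
position: [0.5621, -0.2671, 0.3217]
tcp_rot: [[-0.992, -0.124, 0.005], [-0.124, 0.992, -0.004], [-0.005, -0.004, -1.0]]
force: [0.8, -0.6, 0.5]
opening: 0.996
grasp_force: 0.0
```

Emit:
play_rows(
  moves=[
    [[20, 45, 0, 0, 0, 0], [20, 45, 0, 0, 0, 0], [20, 45, 0, 0, 0, 0], [20, 40, 0, 0, 0, 0], [0, 0, 0, 0, 0, 0]],
  ],
)

```text
time_s: 30.15
position: [0.4552, -0.0976, 0.317]
tcp_rot: [[-0.992, -0.127, -0.005], [-0.127, 0.992, 0.004], [0.004, 0.004, -1.0]]
force: [0.1, -0.1, 0.0]
opening: 0.996
grasp_force: 0.0
```

```bash
python3 - <<'E'
from h import *
S=bot.capture('side');T=bot.capture('top')
for n,z,o in(('carton_small',.13,None),('carton_medium',.09,'carton_small'),):
  for V in([S],[T]):
    r=fit(n,V,(.5615,-.266,.124),z0=z,occ=o and (lambda p:hull(p,BX[o],m,.13)));print(n,r,np.degrees(r[0][2]))
  m=r[0]
for q in ['car_fob','lock_cylinder','padlock']:
    for p in (S,T):
        r=bot.pinpoint(p,q)
        if r: print(q,atz(p,r[0]['centre']).round(4))
a=cv2.resize(S['image'][140:400,280:540],None,fx=1.5,fy=1.5);b=cv2.resize(T['image'][100:360,300:560],None,fx=1.5,fy=1.5)
cv2.imwrite('pics/p8.png',np.hstack([a,b]))
E
```

```text
carton_small (array([ 0.56285999, -0.26686968,  0.10648747]), np.float64(0.927536231884058), [0.58]) 6.101282438885897
carton_small (array([ 0.54646902, -0.25580445,  0.17503961]), np.float64(0.33375235700817096), [0.43]) 10.029030814510277
carton_medium (array([ 0.56182043, -0.26656001,  0.13436001]), np.float64(0.6154458598726115), [0.97]) 7.698261255387072
carton_medium (array([ 0.56009271, -0.26440985,  0.15555315]), np.float64(0.34498834498834496), [0.79]) 8.91253878545444
car_fob [0.3799 0.0444 0.    ]
car_fob [0.3746 0.0466 0.    ]
lock_cylinder [ 0.6153 -0.0829  0.    ]
padlock [ 0.7131 -0.085   0.    ]
padlock [ 0.7074 -0.0862  0.    ]
```

View pics/p8.png

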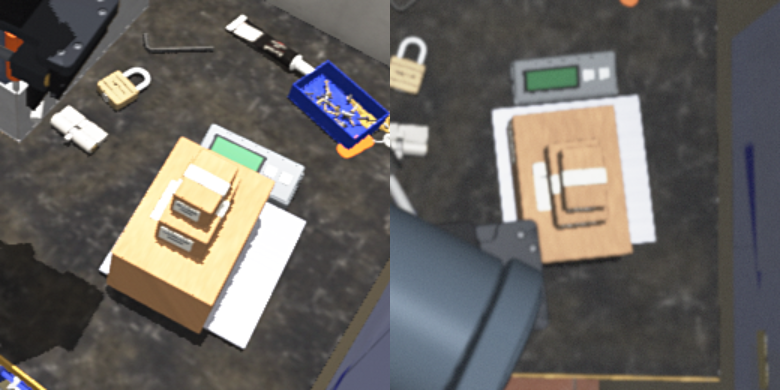

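The column stands square and centred, and the bystanders have not moved, so I am handing in.

```bash
python3 -c "
from rig import bot
print(bot.hand_in())"
```

```text
the job is handed in; nothing more can be done
None
```

I've handed the job in at about 30 s: the big carton lies flat on the scale with the medium and small cartons set down on it, centred to within about 2 mm and aligned to within about 2° as far as the camera fits show; the fob, lock cylinder and padlock have not moved. After tipping I pushed the big carton about 17 mm further onto the platform.

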